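Tap a meter cover home under the seal press

TASK

Pick up the T-shaped wooden tapping stick and use it to nudge the black bakelite meter cover along its cradle and in under the green press hood in short gentle taps of a centimetre or two, drawing the stick back off the cover between taps, until the cover is right up against the stop hidden inside the hood. Do not touch the cover with the gripper, knock it along or ram it against the stop. Then lay the stick down flat on the desk, off the cradle, let go of it, and leave the other things on the desk where they are.

Things in the scene. Friction and masses are not known exactly. Their poses are not given: they have to be found in the camera images.
- cradle: Fixed steel plate, 400 x 190 x 12 mm, flat on the desk, with two guide rails along it (106 mm apart inside, 12 mm wide, tops 34 mm above the desk, x = -140 to +240 mm). Origin on the desk surface, midway between the rails; plate from x = -160 to +240 mm. +x is the way the cover must slide; z up.
- hood: Fixed opaque green box astride the rails, 120 mm deep, 160 wide, 91 high, press head and lever on top. Mouth 136 x 67 mm, facing the cover. Origin: middle of the mouth, on the plate (12 mm above the desk); +x into the hood, along the cradle's +x. A rigid fixed stop stands 40 to 80 mm in from the mouth, out of sight: feel for where the cover will go no further.
- cover: Black bakelite meter cover, 130 mm long (x), 100 wide, 55 high, 0.3 to 0.65 kg, round window on top, on the plate between the rails with 3 mm play each side. Origin: centre of its underside; +x to its leading end, towards the hood. Rear end: upright flat face at x = -65 mm, 84 mm wide, 45 mm high. Slides on friction alone, roughly 2 to 8 N.
- tapper: Loose T-shaped wooden stick, 160 mm long, 0.22 kg, lying level on the desk. Origin: centre of its underside, +x towards the head. Head: x = 50 to 80 mm, 70 mm wide, 42 high, flat end face at x = +80 mm. Handle: bar 22 mm wide, x = -80 to +50 mm, 14 to 38 mm above the underside, small foot under its tail. Grip the handle across y near x = 0.
- seal_a: Grey lead seal disc, 44 mm across, 9 mm thick; leave alone. Origin at the centre of its underside.
- seal_b: Second grey lead seal disc, the same; leave alone.
- plier: Brass sealing plier lying flat, 175 mm long, 66 mm wide, 14 mm high, jaws to +x; leave alone. Origin on the desk under its middle.
- cup: Tin cup, 76 mm across, 80 mm high, upright; leave alone. Origin at the centre of its underside.
- stamp: Wooden hand stamp standing upright, 48 mm across, 78 mm high; leave alone. Origin at the centre of its underside.
There are look-alikes about, which are no part of the job. There is more than one size of the tapper; the job needs the smaller.

How it is judged:
By the outcome, as a careful person would: the job done as asked, in the order asked, and still so for the second after the job is handed in, with the robot touching nothing.
It also fails if it takes over 62 s, if anything falls off the work surface, if the arm or the gripper's body presses on something with over 40 N, if the wrist force passes 120 N, or if a joint passes its speed limit or range.

ROBOT

A 6-joint arm with a two-finger parallel gripper is mounted at the origin on the work surface. World frame = base frame: x ahead of the robot, y to its left, z up, the work surface at z = 0. Lengths are in m, angles in rad, forces in N, time in s.
With the tool pointing down it reaches from about 0.375 to 0.975 m from the base axis. Payload 3.8 kg.
Tool frame: the origin (TCP) lies midway between the tips of the shut fingers; the grasp point (between the pads) lies 19 mm behind it; z points along the fingers, y is the line along which they close (so a half turn about z gives the same grasp; the last joint's range is limited). The gripper opens to 88 mm and grips with 3 to 60 N. Pads are 18 mm wide; open, the fingers measure 123 mm over their backs; the gripper's body (75 mm by 187 mm) begins 45 mm behind the grasp point.
Start: joints at [1.192, 0.264, 1.604, -0, 1.274, -0.037], TCP at [0.226, 0.636, 0.239] pointing down, gripper open.
Joint ranges: [-2.63, 2.63], [-0.94, 2.18], [0.31, 2.57], [-1.31, 4.45], [0, 2.66], [-2.55, 2.55]. Speed limits (rad/s): [2.57, 2.57, 3.14, 3.14, 3.14, 3.14].

INTERFACE

Orientations are given as a rotation vector (axis times angle).
In Python, from cell import manip, inverse_kinematics, cams, order gives the robot as it stands. Calls block until the motion is done:
- manip.move_pose(position, orientation): joint-space move of the TCP to a pose.
- manip.move_linear(position, rate=0.15, rot=None): straight line of the TCP; rot=None keeps the orientation; rate is the mean speed in m/s.
- manip.set_joints(angles): joint-space move.
- manip.set_gripper(opening, force=None): finger opening in m; force is the grip in N (None keeps the last); returns when the fingers have stopped.
- manip.dwell(seconds).
- inverse_kinematics(position, orientation): joint angles nearest the present ones, or None.
- manip.state(): the state.
- cams.capture(name): name is "side" or "top"; returns a dict with "image" (480x640x3 uint8, blue, green, red), "z_map" (480x640 float32, m along the optical axis (not along the pixel's ray), 0 where there is no reading), "intrinsics" (3x3 intrinsics, pixels), "position" and "orientation" of the camera in the world. Camera axes: x right, y down, z forward; pixel columns grow to the right and rows downward; lengths in m; the calibration is good to about 2 mm. A picture is of the moment at which its call begins.
A pose or a line that the arm cannot do raises manip.IKError and nothing moves.
- order.close_job(): hands the job in; it is judged then, once.
The state is a dict: "clock": time; "joint_pos": joint angles; "joint_velocities": joint speeds; "tau": joint torques, N m; "tool_pos": TCP position; "tcp_rot": TCP orientation; "contact_force": force on the tool from outside, world axes, zero at the start; "moment": the same for the moment, N m; "gripper_width": finger opening in m; "grasp_force": force on a finger pad.
Only numpy, scipy, OpenCV 4.12 (cv2) and the standard library are available. Lean on these libraries where they do the work, as an engineer would, in place of code of your own. Each camera call takes 0.05 s, during which the arm holds its last target. There are 200 camera calls.

## Working session

There is one attempt and no reset: what is moved stays moved. The work goes in short steps, each a Python script; the robot and the scene stay as the last script left them, time stands still between calls to the robot, and variables do not carry over. Pictures are saved under pics/ and viewed, at most 10 in all, crops included, and the job is handed in when it is done.

```bash
mkdir -p pics; ls; cat > h.py <<'E'
import numpy as np, cv2
from scipy.spatial.transform import Rotation as R
from cell import manip, inverse_kinematics, cams, order
def rotm(o):
    o=np.asarray(o,float)
    return o if o.shape==(3,3) else (R.from_rotvec(o).as_matrix() if o.size==3 else R.from_quat(o).as_matrix())
def world(c,u,v,z=None):
    """pixel -> world, by depth map, or by the plane z"""
    ray=rotm(c["orientation"])@np.linalg.inv(c["intrinsics"])@np.array([u,v,1.0])
    p=np.asarray(c["position"]); s=(z-p[2])/ray[2] if z is not None else float(c["z_map"][int(round(v)),int(round(u))])
    return p+s*ray
def down(yaw): # tool z down, tool x at yaw
    return (R.from_euler('z',yaw)*R.from_rotvec([np.pi,0,0])).as_rotvec()
E
python3 - <<'E'
from h import *
for n in("top","side"):
    c=cams.capture(n); cv2.imwrite(f"pics/{n}0.png",c["image"]); np.savez(f"{n}0.npz",**c)
    print(n,c["position"],c["orientation"],c["intrinsics"])
s=manip.state(); print(s)
E
```

```text
pics
top [0.412394   0.01241708 1.07104492] [-2.16569237  2.13811721 -0.12300491] [[438.60862788   0.         321.5609088 ]
 [  0.         438.60862788 229.36891066]
 [  0.           0.           1.        ]]
side [ 0.40514032 -0.72528164  0.96334011] [-2.45733036  0.24211818 -0.07768237] [[561.23721723   0.         315.25440112]
 [  0.         561.23721723 247.46392881]
 [  0.           0.           1.        ]]
{'clock': 0.1, 'joint_pos': array([ 1.19209370e+00,  2.64651469e-01,  1.60523008e+00,  1.38137416e-05,
        1.27373068e+00, -3.69128780e-02]), 'joint_velocities': array([ 0.00123071, -0.00209906, -0.00279442,  0.00103687, -0.00066063,
       -0.00081452]), 'tau': array([-2.94075226e-04, -5.03614318e+01, -3.58075976e+01,  7.31009245e-02,
        2.33131094e-02, -4.13909606e-05]), 'tool_pos': array([0.22600756, 0.63534911, 0.23753425]), 'tcp_rot': array([-0.53420558, -3.09540307,  0.00309939]), 'contact_force': array([ 0.36591457,  0.49947705, -0.76586345]), 'moment': array([-0.06889365, -0.00339837, -0.00538554]), 'grasp_force': 0.0, 'gripper_width': 0.08808094635151395}
```

View pics/top0.png

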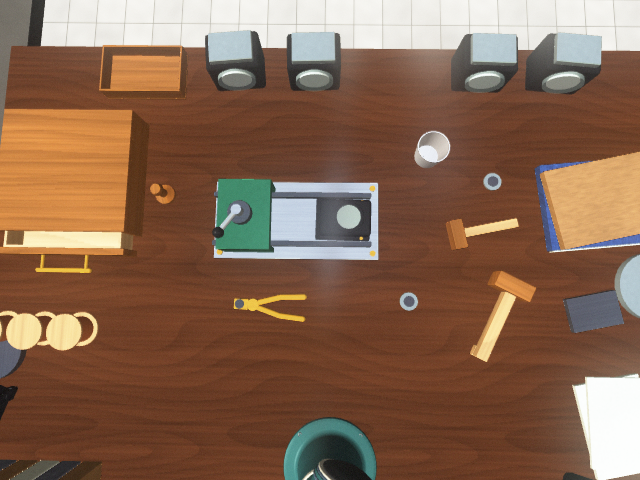

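View pics/side0.png

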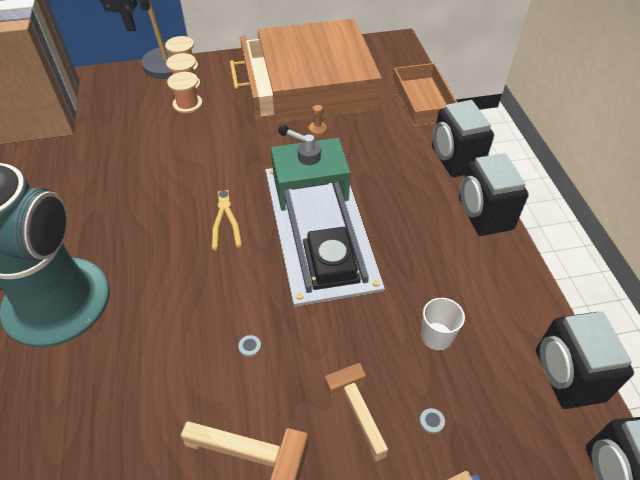

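The top view shows two T sticks: a small one with its head at (457,234) and tail at (518,223), and a large one with its head at (512,285) and tail at (482,355). The cover is at (343,217) and the hood at (243,215), so +x of the cradle runs to image left. I choose the small stick and check it in a crop.

```bash
python3 - <<'E'
from h import *
c=dict(np.load("top0.npz")); im=c["image"]
a=cv2.resize(im[205:265,435:530],None,fx=8,fy=8,interpolation=cv2.INTER_CUBIC)[:480,:760]
cv2.imwrite("pics/tap_crop.png",a)
b=cv2.resize(im[170:270,205:390],None,fx=4.3,fy=4.3,interpolation=cv2.INTER_CUBIC)
cv2.imwrite("pics/crad_crop.png",b); print(a.shape,b.shape)
for n,u,v in [("head",459,234),("handle",490,228),("big",512,287),("cover",335,235),("rail",310,243),("plate",374,220),("desk",420,260)]:
    print(n,world(c,u,v).round(4))
E
```

```text
(480, 760, 3) (430, 796, 3)
head [ 0.535  -0.3008  0.0373]
handle [ 0.5502 -0.3745  0.037 ]
big [ 0.4123 -0.4145  0.0519]
cover [ 0.5279 -0.0075  0.0468]
rail [0.5097 0.0515 0.0319]
plate [ 0.5698 -0.1029  0.012 ]
desk [ 0.4746 -0.2161 -0.0008]
```

View pics/tap_crop.png

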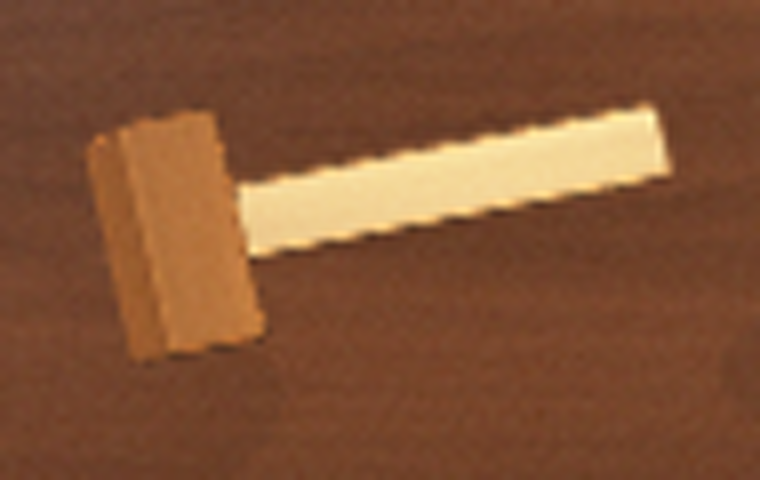

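View pics/crad_crop.png

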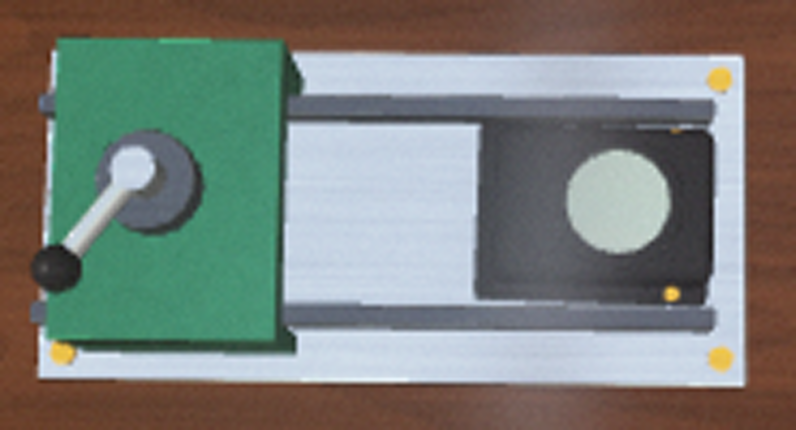

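The close crop confirms the stick: its head's top face spans crop (120,128) to (265,330) and the handle's tail end (652,103) to (670,173). The cradle crop shows plate corners (742,55), (746,385), (38,378) and the cover's rear edge at about x=712.

```bash
python3 - <<'E'
from h import *
c=dict(np.load("top0.npz"))
def cr(pts,f,u0,v0,z): return np.array([world(c,u0+(x+.5)/f-.5,v0+(y+.5)/f-.5,z) for x,y in pts])
H=cr([(120,128),(212,110),(265,330),(168,353)],8,435,205,.042)
T=cr([(652,103),(670,173),(240,185),(252,257)],8,435,205,.038)
print("head",H.round(4),"w",np.linalg.norm(H[0]-H[3]),np.linalg.norm(H[1]-H[2]),"d",np.linalg.norm(H[0]-H[1]))
print("handle",T.round(4),np.linalg.norm(T[0]-T[1]))
tail=(T[0]+T[1])/2; front=(H[0]+H[3])/2; d=front-tail; print("len",np.linalg.norm(d[:2]),"yaw",np.arctan2(d[1],d[0]),"origin",(tail+front)/2)
P=cr([(742,55),(746,385),(38,378)],4.3,205,170,.012); print("plate",P.round(4),np.linalg.norm(P[0]-P[1]),np.linalg.norm(P[1]-P[2]))
d=P[2]-P[1]; print("yaw",np.arctan2(d[1],d[0]), "rear mid",(P[0]+P[1])/2)
Rl=cr([(713,110),(714,320)],4.3,205,170,.034); print("rail ends",Rl.round(4))
for u in range(300,382,3): print(u,[world(c,u,v).round(4)[1:].tolist() for v in (205,217,228)])
E
```

```text
head [[ 0.5661 -0.278   0.042 ]
 [ 0.5718 -0.3052  0.042 ]
 [ 0.5068 -0.319   0.042 ]
 [ 0.4996 -0.2905  0.042 ]] w 0.06764899644825358 0.06651073706898696 d 0.027828272275220813
handle [[ 0.5761 -0.4365  0.038 ]
 [ 0.5552 -0.441   0.038 ]
 [ 0.5501 -0.3141  0.038 ]
 [ 0.5287 -0.3171  0.038 ]] 0.02134540737403271
len 0.1579473843044668 yaw 1.7798225452301915 origin [ 0.54927591 -0.36150891  0.04      ]
plate [[ 0.6635 -0.1108  0.012 ]
 [ 0.4746 -0.1126  0.012 ]
 [ 0.4734  0.2853  0.012 ]] 0.18894594145264482 0.3979364881656868
yaw 1.5737696108713959 rear mid [ 0.56902271 -0.11171412  0.012     ]
rail ends [[ 0.6267 -0.092   0.034 ]
 [ 0.5088 -0.0925  0.034 ]]
300 [[0.0784, 0.0098], [0.0779, 0.0092], [0.0773, 0.0106]]
303 [[0.071, 0.011], [0.0706, 0.0079], [0.07, 0.0088]]
306 [[0.0636, 0.0122], [0.0633, 0.0067], [0.0625, 0.0127]]
309 [[0.0563, 0.0106], [0.0558, 0.0111], [0.0555, 0.0059]]
312 [[0.0491, 0.0057], [0.0484, 0.0115], [0.048, 0.0098]]
315 [[0.0416, 0.0075], [0.041, 0.0135], [0.0406, 0.0122]]
318 [[0.0338, 0.0275], [0.0335, 0.0224], [0.0332, 0.0212]]
321 [[0.0262, 0.06], [0.0
[... 551 characters left out ...]
, [-0.0369, 0.0672]]
351 [[-0.0436, 0.0666], [-0.0438, 0.0657], [-0.0438, 0.0691]]
354 [[-0.0507, 0.0647], [-0.0506, 0.0679], [-0.0508, 0.0673]]
357 [[-0.0577, 0.0649], [-0.0575, 0.0689], [-0.0578, 0.0648]]
360 [[-0.0649, 0.0611], [-0.0645, 0.0675], [-0.065, 0.0624]]
363 [[-0.0724, 0.0554], [-0.0716, 0.0659], [-0.0721, 0.06]]
366 [[-0.0791, 0.0586], [-0.0791, 0.0593], [-0.0789, 0.0616]]
369 [[-0.0866, 0.0542], [-0.086, 0.0601], [-0.086, 0.0599]]
372 [[-0.0983, 0.0091], [-0.098, 0.0119], [-0.0981, 0.0112]]
375 [[-0.1055, 0.0107], [-0.1056, 0.0092], [-0.1055, 0.0102]]
378 [[-0.1145, -0.0032], [-0.1147, -0.0059], [-0.1131, 0.0074]]
381 [[-0.1215, 0.0003], [-0.1219, -0.0034], [-0.1217, -0.0032]]
```

```bash
python3 - <<'E'
from h import *
yaw=1.780; o=np.array([.5493,-.3615])
manip.move_pose([*o,.12],down(yaw)); manip.move_linear([*o,.0075],rate=.12)
print(manip.state()["contact_force"])
manip.set_gripper(.0,force=40); s=manip.state(); print(s["gripper_width"],s["grasp_force"],s["contact_force"],s["tool_pos"])
manip.move_linear([*o,.15],rate=.15)
s=manip.state(); print(s["gripper_width"],s["contact_force"],s["moment"],s["clock"])
# behind the cover, lowered
yc=1.5725; manip.move_pose([.568,-.205,.12],down(yc)); manip.move_linear([.568,-.205,.024],rate=.12)
c=cams.capture("top"); cv2.imwrite("pics/t1.png",cv2.resize(c["image"][180:260,310:470],None,fx=5,fy=5,interpolation=cv2.INTER_CUBIC)); np.savez("top1.npz",**c)
c=cams.capture("side"); np.savez("side1.npz",**c); cv2.imwrite("pics/s1.png",cv2.resize(c["image"][200:450,220:480],None,fx=2.4,fy=2.4,interpolation=cv2.INTER_CUBIC))
s=manip.state(); print(s["tool_pos"],s["tcp_rot"],s["contact_force"],s["clock"])
E
```

```text
[-0.16605797  0.27984255  0.19587864]
0.02158239260754283 39.97775249183178 [-0.43558654 -0.05779369 -0.71249436] [ 0.54941463 -0.36148473  0.00746135]
0.021462557961973473 [ 0.65205934  0.73833845 -1.9530367 ] [-0.08251626 -0.02402397  0.04389907] 6.975
[ 0.56907296 -0.20546904  0.0252859 ] [2.21805273e+00 2.22172479e+00 1.46167551e-03] [-0.30431643  0.13750015 -2.43380217] 8.7083
```

View pics/t1.png

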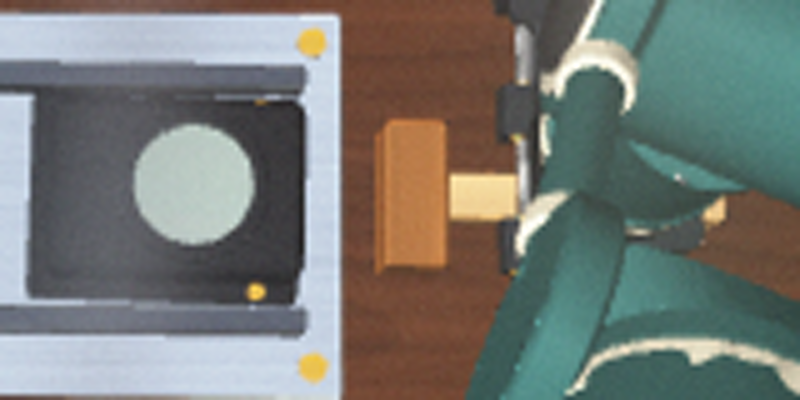

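View pics/s1.png

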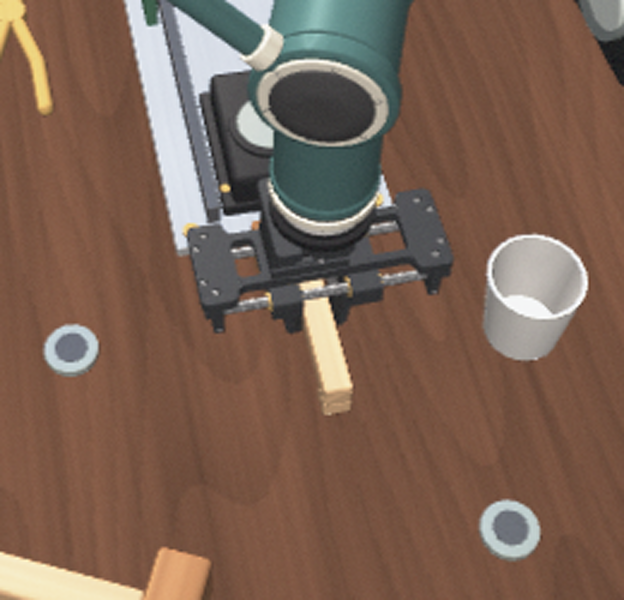

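The head sits square and centred: its top front edge is at crop (387,120–267) and the rails are at rows 77 and 320. The stick is held level with clear room between the rails, so I start with a first, finely stepped tap.

```bash
cat >> h.py <<'E'
X,Z=.568,.024
def fy(): return -manip.state()["contact_force"][1]
E
python3 - <<'E'
from h import *
c=dict(np.load("top1.npz"))
p=lambda x,y,z: world(c,310+(x+.5)/5-.5,180+(y+.5)/5-.5,z)
print("head front",p(387,193,.061),"side",p(415,120,.061)[0],p(415,267,.061)[0],"cover rear",p(304,190,.062),p(304,190,.057),"rails",p(290,77,.034)[0],p(290,320,.034)[0])
r=world(dict(np.load("top0.npz")),270.6,215,.103); print("mouth",r)
manip.move_linear([X,-.176,Z],rate=.08); b=fy(); print("free",b)
for k in range(9):
    y=-.176+.003*(k+1); manip.move_linear([X,y,Z],rate=.03); s=manip.state(); print(round(y,4),s["tool_pos"].round(4),s["contact_force"].round(2),s["clock"])
manip.move_linear([X,y-.012,Z],rate=.08); print(fy(),manip.state()["clock"])
E
```

```text
head front [ 0.56710372 -0.12773045  0.061     ] side 0.6017256670628008 0.5326133003750896 cover rear [ 0.5679007 -0.0890786  0.062    ] [ 0.56867126 -0.08958153  0.057     ] rails 0.6270871548163774 0.5097933361718722
mouth [0.56480387 0.13797335 0.103     ]
free 0.12051855987742761
-0.173 [ 0.568  -0.1731  0.024 ] [ 0.02 -0.19 -2.07] 9.4667
-0.17 [ 0.568  -0.17    0.0239] [ 0.72 -0.02 -1.46] 9.7167
-0.167 [ 0.5681 -0.1669  0.0241] [-0.07 -0.55 -1.87] 9.9667
-0.164 [ 0.568  -0.1638  0.024 ] [ 0.69 -0.78 -2.89] 10.2167
-0.161 [ 0.568  -0.1607  0.024 ] [ 0.01 -1.38 -2.65] 10.4667
-0.158 [ 0.568  -0.1576  0.024 ] [ 0.19 -0.63 -2.36] 10.7167
-0.155 [ 0.568  -0.1547  0.024 ] [ 0.57  0.28 -2.31] 10.9667
-0.152 [ 0.568  -0.1517  0.024 ] [ 0.54  0.4  -2.09] 11.2167
-0.149 [ 0.568  -0.1487  0.024 ] [ 0.44 -0.69 -2.33] 11.4667
-0.6920426304033411 11.7667
```

```bash
cat >> h.py <<'E'
def lead(c):
    """world y of the cover's leading bottom edge: bright plate -> dark cover along rows near the centre line"""
    g=cv2.GaussianBlur(cv2.cvtColor(c["image"],cv2.COLOR_BGR2GRAY),(3,3),0)
    row=np.median(g[207:226],0); us=np.arange(275,345); k=us[np.argmax(row[us]<100)]
    f=(row[k-1]-100)/(row[k-1]-row[k]) if row[k]<100<row[k-1] else 0
    return world(c,k-1+f,217,.03)[1]
E
python3 - <<'E'
from h import *
print("lead before",lead(dict(np.load("top0.npz"))),"now",lead(cams.capture("top")))
y=-.149
for k in range(2):
    manip.move_linear([X,y-.002,Z],rate=.06)
    y+=.017; manip.move_linear([X,y,Z],rate=.04); s=manip.state(); f=s["contact_force"][1]
    manip.move_linear([X,y-.012,Z],rate=.08)
    print(y,s["tool_pos"][1].round(4),f,"lead",lead(cams.capture("top")),manip.state()["clock"])
E
```

```text
lead before 0.03714388798122613 now 0.057635616320456357
-0.132 -0.1315 0.17643371323076618 lead 0.07511195850754003 13.1083
-0.115 -0.1146 -0.3272212771345598 lead 0.0919810091098676 14.4
```

```bash
python3 - <<'E'
from h import *
y=-.115
for k in range(4):
    manip.move_linear([X,y-.002,Z],rate=.06)
    y+=.017; manip.move_linear([X,y,Z],rate=.04); s=manip.state(); f=s["contact_force"][1]
    print(round(y,4),s["tool_pos"][1].round(4),f.round(2),s["clock"])
    if f<-5: break
    manip.move_linear([X,y-.012,Z],rate=.08)
hit=f<-5
for t in range(2):   # two fine taps, then look
    if hit: break
    manip.move_linear([X,y-.001,Z],rate=.06); L=[]
    for j in range(5):
        y+=.002; manip.move_linear([X,y,Z],rate=.02); f=fy(); L.append(round(f,2))
        if f>4: hit=True; break
    s=manip.state(); print(round(y,4),s["tool_pos"][1].round(4),L,s["clock"])
    manip.move_linear([X,y-.012,Z],rate=.08)
E
```

```text
-0.098 -0.0976 0.72 15.3417
-0.081 -0.0805 -0.67 16.5833
-0.064 -0.0635 0.21 17.825
-0.047 -0.0466 -0.74 19.0667
-0.037 -0.0368 [np.float64(0.13), np.float64(0.59), np.float64(1.2), np.float64(0.84), np.float64(1.82)] 21.0
-0.027 -0.0268 [np.float64(-0.23), np.float64(0.4), np.float64(1.42), np.float64(1.45), np.float64(0.46)] 22.9333
```

```bash
python3 - <<'E'
from h import *
y=-.027; hit=False
for t in range(5):
    if hit: break
    manip.move_linear([X,y-.001,Z],rate=.06); L=[]
    for j in range(5):
        y+=.002; manip.move_linear([X,y,Z],rate=.02); f=fy(); L.append(float(round(f,2)))
        if f>4: hit=True; break
    s=manip.state(); print(round(y,4),s["tool_pos"][1].round(4),L,s["clock"])
    manip.move_linear([X,y-.012,Z],rate=.08)
c=cams.capture("side"); np.savez("side2.npz",**c); print(fy())
E
```

```text
-0.017 -0.0168 [-0.02, 0.05, 0.59, 0.81, 0.39] 24.8667
-0.007 -0.0068 [0.22, 0.78, 0.98, 2.11, 0.38] 26.8
-0.005 -0.0059 [4.99] 27.7333
0.8834048154512584
```

```bash
python3 - <<'E'
from h import *
y=-.0075
manip.move_linear([X,y,Z],rate=.05)
for j in range(7):
    y+=.001; manip.move_linear([X,y,Z],rate=.015); s=manip.state(); f=-s["contact_force"][1]; print(round(y,4),s["tool_pos"][1].round(4),round(float(f),2))
    if f>11: break
manip.move_linear([X,s["tool_pos"][1]-.012,Z],rate=.06); print(manip.state()["clock"],fy())
E
```

```text
-0.0065 -0.0064 -0.42
-0.0055 -0.006 3.36
-0.0045 -0.0057 6.95
-0.0035 -0.0056 9.98
-0.0025 -0.0056 13.04
30.075 0.4314182765463862
```

```bash
python3 - <<'E'
from h import *
manip.move_linear([X,-.215,Z],rate=.15); manip.move_linear([X,-.215,.12],rate=.15)
o=[.5493,-.3615]; manip.move_pose([*o,.10],down(1.78)); manip.move_linear([*o,.03],rate=.1); manip.move_linear([*o,.0085],rate=.03)
print(manip.state()["contact_force"]); manip.set_gripper(.06); manip.dwell(.2)
s=manip.state(); print(s["gripper_width"],s["contact_force"],s["clock"])
manip.move_linear([*o,.14],rate=.12); manip.move_pose([.35,-.42,.28],down(1.4)); manip.dwell(.3)
for n in("top","side"):
    c=cams.capture(n); cv2.imwrite(f"pics/{n}3.png",c["image"]); np.savez(f"{n}3.npz",**c)
print(manip.state()["clock"])
E
```

```text
[-0.39085277 -0.12341234 -2.02788997]
0.060115911401579895 [0.12885595 0.50774206 0.56616147] 35.6167
38.25
```

View pics/top3.png

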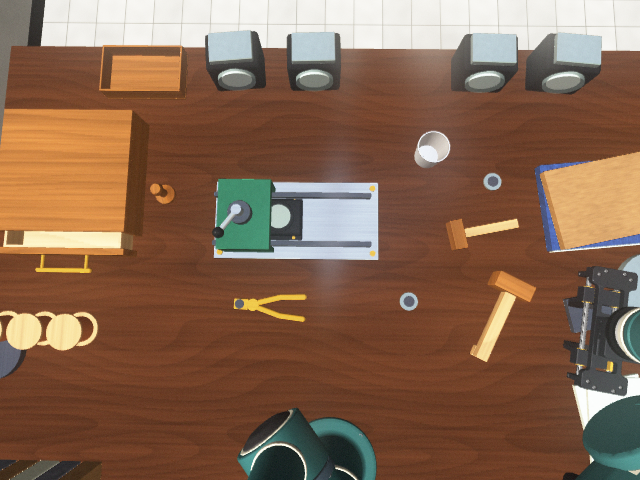

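View pics/side3.png

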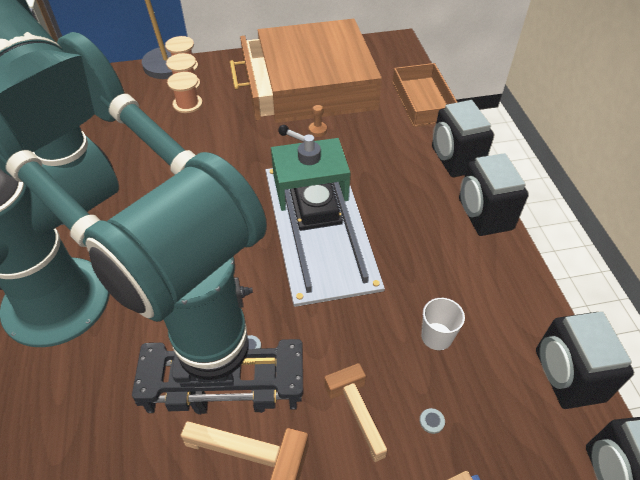

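The cover is under the hood with its rear edge at (302,217), the stick lies flat at (485,230), and the other things are where they were.

```bash
python3 -c "
from h import *
print(order.close_job())"
```

```text
the job is handed in; nothing more can be done
None
```

The cover was tapped in short steps until it was firmly against the hidden stop, about 64 mm in from the mouth; the stick was then laid flat on the desk off the cradle and released, and the job was handed in at about 38 s of the 62 s limit.

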